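# Unlock a logger probe by feel and hang it at the inspection camera

## Robot

A 6-joint arm with a two-finger parallel gripper is mounted at the origin on the work surface. World frame = base frame: x ahead of the robot, y to its left, z up, the work surface at z = 0. Lengths are in m, angles in rad, forces in N, time in s.
With the tool pointing down it reaches from about 0.3 to 0.85 m from the base axis. Payload 5.4 kg.
Tool frame: the origin (TCP) lies at the very end of the fingers, on their centre line; the grasp point (between the pads) lies 19 mm behind it; z points along the fingers, y is the direction in which the jaws open and shut (so a half turn about z gives the same grasp; the last joint's range is limited). The gripper opens to 85 mm and grips with 20 to 120 N. Pads are 22 mm wide; open, the fingers measure 114 mm over their backs; the gripper's body (76 mm by 85 mm) begins 54 mm behind the grasp point. The pads swing forward as they close: fully open they stand 13 mm farther back than shut.
Start: joints at [-1.522, 0.158, 1.597, -0, 1.386, -0.21], TCP at [0.147, -0.556, 0.231] pointing down, gripper open.
Joint ranges: [-2.91, 2.91], [-0.94, 2.29], [0.18, 2.7], [-1.29, 4.43], [0.17, 2.64], [-3, 3]. Speed limits (rad/s): [2.57, 2.57, 3.14, 3.14, 3.14, 3.14].

## Interface

Orientations are given as a unit quaternion [w, x, y, z].
In Python, from rig import arm gives the robot as it stands. Calls block until the motion is done:
- arm.move_ptp(position, orientation): joint-space move of the TCP to a pose.
- arm.move_straight(position, rotation=None, speed=0.15): straight line of the TCP; rotation=None keeps the orientation; speed is the mean speed in m/s.
- arm.move_joints(angles): joint-space move.
- arm.gripper_open() and arm.gripper_close(): open the fingers fully, or close them until they stop; the grip force is fixed at half the most.
- arm.wait(seconds).
- arm.ik(position, orientation): joint angles nearest the present ones, or None.
- arm.capture(name): name is "side" or "top" or "wrist"; returns a dict with "color" (420x560x3 uint8, blue, green, red), "mtx" (3x3 intrinsics, pixels), "origin" and "attitude" of the camera in the world; the wrist camera has in their place "tool_from_camera" (4x4, takes a point from camera to tool coordinates, whose origin is the TCP and whose axes are the flange's). Camera axes: x right, y down, z forward; pixel columns grow to the right and rows downward; lengths in m; the calibration is good to about 2 mm. A picture is of the moment at which its call begins: read the wrist's pose just before it. There is no depth.
A pose or a line that the arm cannot do raises arm.PlanningError and nothing moves.
- arm.close_job(): hands the job in, once; it reports no verdict.
Readings, each from a call of its own:
- arm.read_time(): time.
- arm.read_joints(): joint angles.
- arm.read_qvel(): joint speeds.
- arm.read_tau(): joint torques, N m.
- arm.read_tcp_pos(): TCP position.
- arm.read_tcp_rot(): TCP orientation.
- arm.read_force(): force on the tool from outside, world axes, zero at the start.
- arm.read_moment(): the same for the moment, N m.
- arm.read_opening(): finger opening in m.
Only numpy, scipy, OpenCV 4.12 (cv2) and the standard library are available. Lean on these libraries where they do the work, as an engineer would, in place of code of your own. Each camera call takes 0.05 s, during which the arm holds its last target. There are 200 camera calls.

## Task

Take the taller probe (the one with the flat-sided head) out of its upright twist-lock holder: it is locked inside, so turn it clockwise as seen from above, trying gently upward as you go and taking a new grip if your wrist runs out, until you feel it come free, then draw it right out. Hang it upright by its collar in the fork of the inspection stand, well inside the slot, and let go. Leave everything else where it stands.

Things in the scene. Friction and masses are not known exactly. Their poses are not given: they have to be found in the camera images.
- probe: Tall logger probe, 160 mm long, 0.2 kg. Origin at the lower tip of its stem, z up the stem. Steel stem 8 mm thick, z = 0 to 84; cross pin at z = 44; round steel collar 52 mm wide, z = 84 to 90; above it a white flat-sided head 44 mm along x, 26 mm along y, z = 90 to 160: grip it across the 26 mm. At the start it stands in the holder, collar resting on the rim.
- probe_collar (a point): Centre of the underside of the tall probe's collar, 84 mm above the stem's tip, on its axis.
- probe_head (a point): Centre of the tall probe's head, 125 mm above the stem's tip, on its axis.
- cross_pin (a point): Middle of the steel pin through the tall probe's stem, 44 mm above the tip; square, 6 mm thick, 34 mm long, along the probe's x. It is caught under a hidden locking plate: the probe lifts 6 mm, then stops. It comes free where the pin meets the plate's 13 mm wide slot, 0.4 to 2.25 rad clockwise from where it stands; this can only be felt, and passes within about 0.18 rad.
- holder: Fixed upright holder of the tall probe: aluminium tube 54 mm outer, 40 mm inner diameter, rim 100 mm high, on a round foot 96 mm wide. Origin at the centre of its underside, z up. The locking plate inside is 20 mm thick; the pin is above it once the probe has risen 29 mm. The plate may sit at any angle in it.
- stand: Fixed inspection stand. Origin on its underside, straight below fork_seat, z up. Dark base plate 150 (x) x 200 (y) x 12 mm centred at x = 20, y = -35; aluminium post x = 33 to 57, y = -15 to 15, 125 mm high, carrying a level fork whose slot runs along x, open at the -x end; small blue camera at y = -65 to -125, 65 mm high, its lens reaching in to y = -37.
- fork_seat (a point): Point on the top plane of the fork, 125 mm above the bench, midway between its two tines. From it the 16 mm wide slot runs to its open end at x = -32 mm and its closed end at x = +14 mm (stand's axes). Tines are 14 mm wide, 10 mm thick. The hung probe's collar lies on the tines with its stem near this point.
- spare_probe: Bystander: a shorter probe with a low round head (34 mm diameter), 100 mm long, standing in a second holder of the same form. Origin at the stem's tip.
- mouse: Bystander: black computer mouse, about 85 mm long, on a white mat. Origin under it.
- caliper: Bystander: steel caliper 200 mm long lying flat. Origin under the middle of its beam.
- pen_cup: Bystander: grey cup of pens, 72 mm wide, pens up to 110 mm high. Origin under its centre.
- jar: Bystander: amber jar, 56 mm wide, 80 mm high. Origin under its centre.
- gauge_block: Bystander: steel block 60 x 35 x 30 mm. Origin under its centre.
Mind the look-alikes: they are no part of the job. Leave any orange or pink look-alike of the holder alone. Leave any green look-alike of the probe alone.

How it is judged:
By the outcome, as a careful person would: the job done as asked, in the order asked, and still so for the second after the job is handed in, with the robot touching nothing.
It also fails if it takes over 64 s, if anything falls off the work surface, if the arm or the gripper's body presses on something with over 40 N, if the wrist force passes 120 N, or if a joint passes its speed limit or range.

## Working session

There is one attempt and no reset: what is moved stays moved. The work goes in short steps, each a Python script; the robot and the scene stay as the last script left them, time stands still between calls to the robot, and variables do not carry over. Pictures are saved under pics/ and viewed, about 8 in all and at most 12, crops included, and the job is handed in when it is done.

```bash
ls; mkdir -p pics; python3 - <<'E'
from rig import arm
import cv2
for n in("side","top"):
    c=arm.capture(n); cv2.imwrite(f"pics/{n}0.png",c["color"]); print(n,c["mtx"],c["origin"],c["attitude"])
p=arm.read_tcp_pos();q=arm.read_tcp_rot()
c=arm.capture("wrist"); cv2.imwrite("pics/w0.png",c["color"]); print(c["mtx"],c["tool_from_camera"],p,q,arm.read_time())
E
```

```text
pics
side [[401.3986604    0.         275.35727188]
 [  0.         401.3986604  207.28767337]
 [  0.           0.           1.        ]] [0.25786654 0.72399597 0.87747107] [ 0.04471811 -0.13163595  0.92759145 -0.34676557]
top [[470.76023771   0.         286.09039856]
 [  0.         470.76023771 201.24357522]
 [  0.           0.           1.        ]] [0.36168318 0.09153373 1.05209668] [-0.03024923  0.70760574 -0.70533481  0.02969677]
[[337.85768024   0.         279.00403836]
 [  0.         337.85768024 208.912661  ]
 [  0.           0.           1.        ]] [[ 2.87681350e-04 -9.56211235e-01 -2.92677281e-01  7.51268084e-02]
 [ 9.99999686e-01  4.91011878e-04 -6.21263852e-04  1.29416807e-04]
 [ 7.37767497e-04 -2.92677010e-01  9.56211077e-01 -1.43539650e-01]
 [ 0.00000000e+00  0.00000000e+00  0.00000000e+00  1.00000000e+00]] [ 0.14713569 -0.55527561  0.23038815] [-8.85477107e-04  9.91633502e-01  1.29082171e-01  7.82252795e-05] 0.15
```

View pics/side0.png

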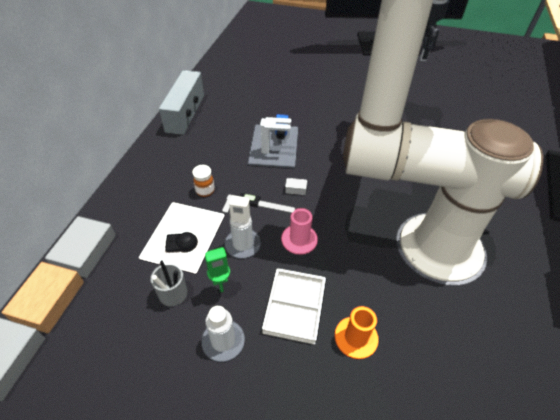

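View pics/top0.png

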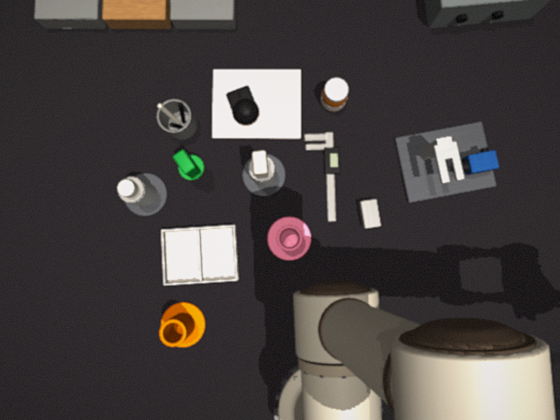

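Side view: the tall probe (white flat head) is at about (240,220) and the stand at (275,140). Top view: the tall probe head is at (262,163) and the stand at (447,160).

Possible look-alikes in the top view:
- green probe (188,163)
- spare probe with round head (130,190)
- pink holder (289,238)
- orange holder (180,328)

I choose the white flat-sided head at top (262,163) and will check it in a close crop.

```bash
python3 - <<'E'
import cv2,numpy as np
t=cv2.imread("pics/top0.png");s=cv2.imread("pics/side0.png")
def cr(im,x,y,w,h,k=5):
    return cv2.resize(im[y:y+h,x:x+w],None,fx=k,fy=k,interpolation=cv2.INTER_CUBIC)
A=np.vstack([cr(t,230,140,78,60),cr(s,212,185,78,60)])
B=np.vstack([cr(t,390,115,110,90,4)[:, :400],])
B=cv2.resize(t[118:208,392:502],(400,327),interpolation=cv2.INTER_CUBIC)  # k=3.636
C=cv2.resize(s[105:170,240:306],(277,273),interpolation=cv2.INTER_CUBIC)  # k=4.2
R=np.zeros((600,400,3),np.uint8);R[:327]=B;R[327:,:277]=C
cv2.imwrite("pics/crop1.png",np.hstack([A,R]))
E
```

```text
(no output)
```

View pics/crop1.png

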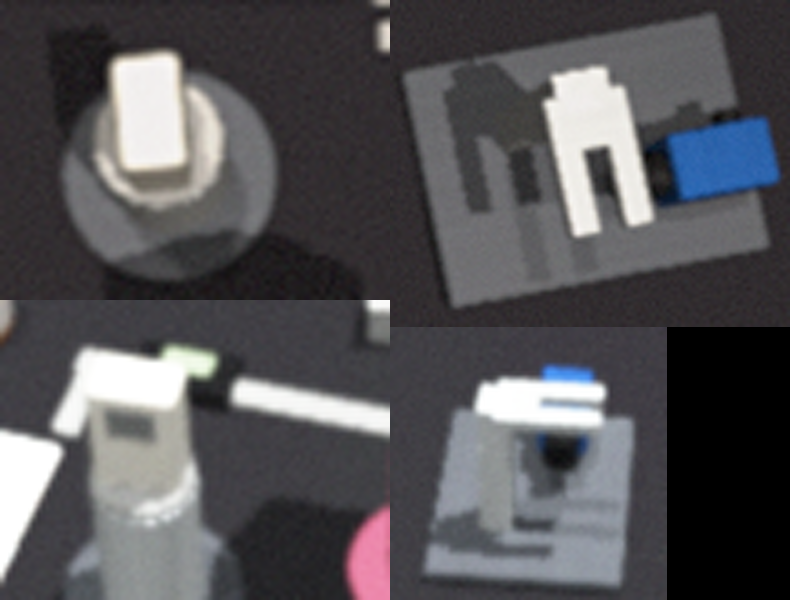

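The crop confirms the white flat-sided head in the aluminium holder, not the green or round-headed one. The head top face is centred near top pixel (260,162). The stand's fork is also clear, with its open end toward the robot. Next I compute poses.

```bash
cat > h.py <<'E'
import numpy as np, cv2
from scipy.spatial.transform import Rotation as R
from scipy.optimize import least_squares
def rot(q): return R.from_quat([q[1],q[2],q[3],q[0]])
def proj(P,K,o,Rm):
    c=(np.atleast_2d(P)-o)@Rm
    return np.c_[K[0,0]*c[:,0]/c[:,2]+K[0,2],K[1,1]*c[:,1]/c[:,2]+K[1,2]]
TOP=(np.array([[470.76023771,0,286.09039856],[0,470.76023771,201.24357522],[0,0,1]]),np.array([.36168318,.09153373,1.05209668]),rot([-0.03024923,0.70760574,-0.70533481,0.02969677]).as_matrix())
SIDE=(np.array([[401.3986604,0,275.35727188],[0,401.3986604,207.28767337],[0,0,1]]),np.array([.25786654,.72399597,.87747107]),rot([0.04471811,-0.13163595,0.92759145,-0.34676557]).as_matrix())
def wcam(c,p,q):
    T=np.array(c["tool_from_camera"]);M=rot(q).as_matrix()
    return (np.array(c["mtx"]),np.array(p)+M@T[:3,3],M@T[:3,:3])
def ray(uv,cam,z):
    K,o,M=cam; d=M@np.linalg.solve(K,[uv[0],uv[1],1.]); return o+d*(z-o[2])/d[2]
def fit(L,views,x0):  # L local pts; views list of (idx,uv,cam) ; pose x,y,yaw
    def f(x):
        W=L@R.from_euler('z',x[2]).as_matrix().T+[x[0],x[1],0]
        return np.concatenate([(proj(W[i],*c)-uv).ravel() for i,uv,c in views])
    s=least_squares(f,x0,loss='soft_l1'); return s.x,np.round(f(s.x).reshape(-1,2),1)
def down(a):  # tool down, tool y at world angle a
    y=[np.cos(a),np.sin(a),0]; z=[0,0,-1]; x=np.cross(y,z)
    q=R.from_matrix(np.c_[x,y,z]).as_quat(); return [q[3],q[0],q[1],q[2]]
E
python3 - <<'E'
from h import *
from rig import arm
k=lambda a,ox,oy,kk,X,Y:(np.array(a,float)-[X,Y]+.5)/kk-.5+[ox,oy]
# stand
L=np.array([[95,65,12],[95,-135,12],[-55,-135,12],[-55,65,12],[-32,22,125],[-32,-22,125],[14,8,125],[14,-8,125]])/1e3
t=k([[404,72],[716,14],[769,246],[452,306],[572,236],[653,221],[585,150],[608,147]],392,118,3.636,390,0)
s=k([[428,578],[458,410],[632,418],[620,585]],240,105,4.2,390,327)
ar=np.arange
for v in([(ar(8),t,TOP)],[(ar(8),t,TOP),([0,1,2,3],s,SIDE)]):
    x,r=fit(L,v,[.45,-.27,.2]); print("stand",x.round(4),r.tolist())
# head top corners
L=np.array([[22,13,176],[22,-13,176],[-22,-13,176],[-22,13,176]])/1e3
t=k([[110,55],[180,51],[187,167],[120,171]],230,140,5,0,0)
x,r=fit(L,[(ar(4),t,TOP)],[.45,.14,.1]);print("head",x.round(4),r.tolist())
print("foot",ray(k([[170,175]],230,140,5,0,0)[0],TOP,.006))
a=x[2]+np.pi/2
p=[x[0],x[1],.26]
for b in(a,a+np.pi):
  for bb in (b,b-.3): print(bb,arm.ik(p,down(bb)))
print(arm.ik([.45,-.27,.25],down(a)),arm.read_opening())
E
```

```text
stand [ 0.5141 -0.2324  0.1896] [[-0.8, -0.3], [0.5, -0.6], [0.7, 0.7], [-0.1, 0.9], [0.4, 0.1], [-0.2, 0.1], [-1.2, -0.1], [0.3, -0.7]]
stand [ 0.5137 -0.2325  0.1922] [[-0.8, -0.0], [0.4, -0.5], [0.8, 0.7], [-0.0, 1.1], [0.5, 0.3], [-0.1, 0.3], [-1.2, 0.1], [0.3, -0.6], [-1.9, -1.1], [-1.4, -0.3], [0.3, 0.4], [-0.1, 0.3]]
head [0.5105 0.1427 0.0756] [[0.2, 0.2], [-0.1, -0.0], [0.1, -0.2], [-0.3, 0.0]]
foot [0.51036886 0.14309138 0.006     ]
1.6464182003936227 [ 4.44034240e-02  2.24192038e-02  1.68548842e+00 -4.44089210e-16
  1.43368503e+00 -1.60201478e+00]
1.3464182003936227 [ 4.44034240e-02  2.24192038e-02  1.68548842e+00 -4.44089210e-16
  1.43368503e+00 -1.30201478e+00]
4.788010853983415 [ 4.44034240e-02  2.24192038e-02  1.68548842e+00 -4.44089210e-16
  1.43368503e+00  1.53957788e+00]
4.488010853983416 [ 4.44034240e-02  2.24192038e-02  1.68548842e+00 -4.44089210e-16
  1.43368503e+00  1.83957788e+00]
[-7.70929667e-01  1.46721447e-02  1.71308872e+00 -4.44089210e-16
  1.41383178e+00 -2.41734787e+00] 0.08517320529163266
```

Top and side fits agree on the stand, and head and foot agree on the holder axis to 0.4 mm. There is plenty of clockwise wrist range from j6 = -1.6. I'll move above the probe and check with the wrist camera.

```bash
python3 - <<'E'
from h import *
from rig import arm
t0=arm.read_time()
arm.move_ptp([.5105,.143,.30],down(1.6464)); print(arm.read_joints(),arm.read_time()-t0)
p=arm.read_tcp_pos();q=arm.read_tcp_rot();c=arm.capture("wrist");cam=wcam(c,p,q)
im=c["color"].copy()
L=np.array([[22,13,176],[22,-13,176],[-22,-13,176],[-22,13,176]])/1e3
W=L@R.from_euler('z',.0756).as_matrix().T+[.5105,.143,0]
print(p,q,proj(W,*cam).round(1).tolist())
np.save("cam1.npy",np.array(cam,dtype=object),allow_pickle=True)
cv2.imwrite("pics/w1.png",im)
for u in proj(W,*cam): cv2.circle(im,tuple(int(round(v)) for v in u),2,(0,0,255),-1)
cv2.imwrite("pics/w1b.png",cv2.resize(im,(784,588)))
E
```

```text
[ 4.37980691e-02  2.91378493e-03  1.62725298e+00 -1.44079681e-04
  1.51156626e+00 -1.60128585e+00] 2.7833
[0.5106871  0.14235255 0.2998815 ] [-6.97021405e-05 -3.71395207e-02  9.99310085e-01 -7.23786289e-05] [[295.1, 225.1], [264.2, 225.1], [263.4, 173.4], [295.8, 173.4]]Traceback (most recent call last):
  File "<stdin>", line 10, in <module>
ValueError: could not broadcast input array from shape (3,3) into shape (3,)
```

```bash
python3 - <<'E'
from h import *
from rig import arm
p=arm.read_tcp_pos();q=arm.read_tcp_rot();c=arm.capture("wrist");cam=wcam(c,p,q)
im=c["color"]
L=np.array([[22,13,176],[22,-13,176],[-22,-13,176],[-22,13,176]])/1e3
W=L@R.from_euler('z',.0756).as_matrix().T+[.5105,.143,0]
u=proj(W,*cam);print(u.round(1).tolist())
b=cv2.resize(im[130:280,180:380],None,fx=4,fy=4,interpolation=cv2.INTER_CUBIC)
for a in u: cv2.circle(b,tuple(int(v) for v in (a-[180,130]+.5)*4),3,(0,0,255),-1)
cv2.imwrite("pics/w1b.png",b)
E
```

```text
[[295.1, 225.1], [264.2, 225.1], [263.4, 173.4], [295.8, 173.4]]
```

View pics/w1b.png

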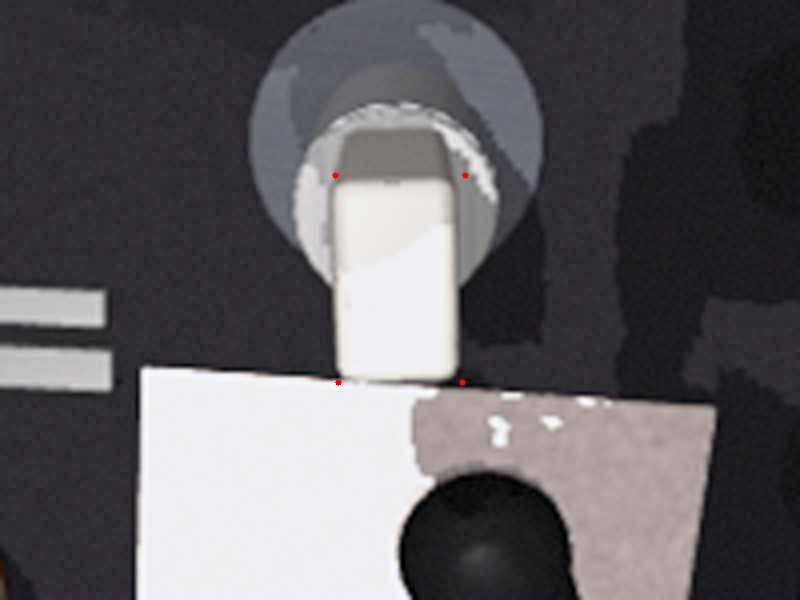

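The wrist view matches the prediction: the head is about 1 mm toward -y and the yaw is about +0.02. I'll descend, grip, lift 4 mm and read forces.

```bash
python3 - <<'E'
from h import *
from rig import arm
a=np.pi/2+.09; x,y=.5105,.1425
arm.move_ptp([x,y,.25],down(a)); print(arm.read_force())
arm.move_straight([x,y,.125],speed=.1); print(arm.read_tcp_pos(),arm.read_force())
arm.gripper_close(); print(arm.read_opening(),arm.read_tcp_pos(),arm.read_force(),arm.read_moment())
for z in(.127,.129):
    arm.move_straight([x,y,z],speed=.02); print(arm.read_tcp_pos(),arm.read_force(),arm.read_time())
E
```

```text
[-0.13467318 -0.14211436 -0.10022209]
[0.5111232  0.14253175 0.12581129] [-0.42703278 -0.20916437 -0.02944851]
0.025579091156632785 [0.51063332 0.14248031 0.12521651] [-1.04275623 -0.47454923  2.06221728] [0.01100166 0.04195599 0.05093723]
[0.5101384  0.14250406 0.12659934] [-0.24103281  0.69668124 -2.71902461] 5.575
[0.51050608 0.14252242 0.12901637] [-0.51795851 -0.61406008 -2.04375   ] 5.825
```

```bash
python3 - <<'E'
from h import *
from rig import arm
a0=np.pi/2+.09; x,y=.5105,.1425; free=None
d=.30
while d<2.5:
    q=down(a0-d)
    arm.move_ptp([x,y,.129],q); m=arm.read_moment()[2]; f0=arm.read_force()
    for z in(.1315,.133,.135,.138):
        arm.move_straight([x,y,z],q,speed=.03); f=arm.read_force()
        if f[2]<-9: break
    else: free=d
    print(round(d,2),z,f0.round(1),f.round(1),round(m,2),arm.read_tcp_pos()[2].round(4),round(arm.read_time(),1),flush=True)
    if free or np.abs(f).max()>35 or arm.read_time()>32: break
    d+=.14
print(free,arm.read_joints(),arm.read_opening())
E
```

```text
0.3 0.133 [ 0.3 -0.6 -1.7] [  2.2   0.1 -15. ] -0.03 0.1316 6.7
0.44 0.138 [ 0.2  0.5 -0.8] [-3.3 -0.  -2.7] -0.01 0.138 8.0
0.44 [ 4.40481530e-02  1.34823248e-01  1.81587243e+00  3.55825301e-05
  1.19214012e+00 -1.17668414e+00] 0.025247251178399398
```

```bash
python3 - <<'E'
from h import *
from rig import arm
x,y=.5105,.1425;q=down(np.pi/2+.09-.44)
for z in(.143,.148,.153,.158,.165,.18):
    arm.move_straight([x,y,z],q,speed=.04); f=arm.read_force(); print(z,f.round(1),arm.read_moment().round(2),arm.read_tcp_pos().round(4))
    if np.abs(f).max()>15: print("stop");break
else:
    arm.move_straight([x,y,.29],q,speed=.12); print(arm.read_force(),arm.read_opening(),arm.read_time())
    c=arm.capture("side")["color"]; cv2.imwrite("pics/s2.png",cv2.resize(c[80:290,150:430],None,fx=2.8,fy=2.8))
E
```

```text
0.143 [-4.8  0.  -3.3] [-0.11  1.02 -0.23] [0.51   0.1425 0.1431]
0.148 [-4.6 -1.2 -3.3] [-0.15  1.17 -0.22] [0.5103 0.1425 0.1485]
0.153 [-3.6 -2.4 -2.2] [-0.39  1.05 -0.08] [0.5108 0.1423 0.1538]
0.158 [ 0.8  0.2 -3.8] [ 0.03 -0.02  0.02] [0.5124 0.1427 0.1598]
0.165 [-0.1 -0.2 -2.7] [-0.04  0.02  0.01] [0.5111 0.1426 0.1657]
0.18 [ 0.2 -0.4 -1.6] [-0.04  0.02  0.04] [0.5107 0.1425 0.1803]
[-0.32175721  0.21922559 -2.66590756] 0.025422845571573763 10.9917
```

View pics/s2.png

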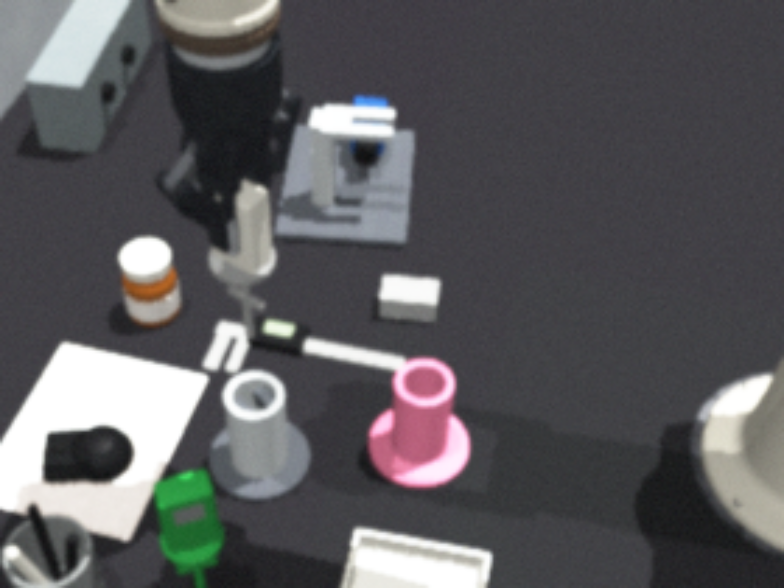

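The probe is drawn out and hanging upright, with the pin visible below the collar and the holder empty. Next is the pre-insertion point in front of the fork.

```bash
python3 - <<'E'
from h import *
from rig import arm
S=np.array([.5138,-.2325]);ya=.191;u=np.array([np.cos(ya),np.sin(ya)])
P=S-.075*u; q=down(np.pi/2+.09-.44-.8)
arm.move_ptp([*P,.29],q); arm.move_straight([*P,.16],q,speed=.12)
print(arm.read_joints().round(2),arm.read_tcp_pos(),arm.read_force(),arm.read_time())
t=arm.capture("top")["color"];s=arm.capture("side")["color"]
p=arm.read_tcp_pos();qq=arm.read_tcp_rot();c=arm.capture("wrist");cam=wcam(c,p,qq);w=c["color"].copy()
Rz=R.from_euler('z',ya).as_matrix()
F=np.array([[-32,22,125],[-32,8,125],[14,8,125],[14,-8,125],[-32,-8,125],[-32,-22,125]])/1e3@Rz.T+[*S,0]
A=np.array([[0,0,.16-.025],[0,0,.16-.109]])+[p[0],p[1],p[2]-.16]
def dr(im,cm,x,y,W,H,k,col=1):
    b=cv2.resize(im[y:y+H,x:x+W],None,fx=k,fy=k,interpolation=cv2.INTER_CUBIC)
    for Q,cl in((F,(0,0,255)),(A,(0,200,0))):
        for v in proj(Q,*cm): cv2.circle(b,tuple(int(e) for e in (v-[x,y]+.5)*k),2,cl,-1)
    return b
B=np.zeros((600,800,3),np.uint8)
B[:300,:400]=dr(t,TOP,390,110,100,75,4);B[300:,:400]=dr(s,SIDE,230,90,100,75,4)
B[:,400:]=dr(w,cam,180,60,200,300,2)
cv2.imwrite("pics/pre.png",B)
E
```

```text
[-0.75  0.04  1.87 -0.    1.23 -1.17] [ 0.44070601 -0.24719765  0.16095477] [ 0.59694071 -0.36123701 -2.39426627] 13.7417
```

View pics/pre.png

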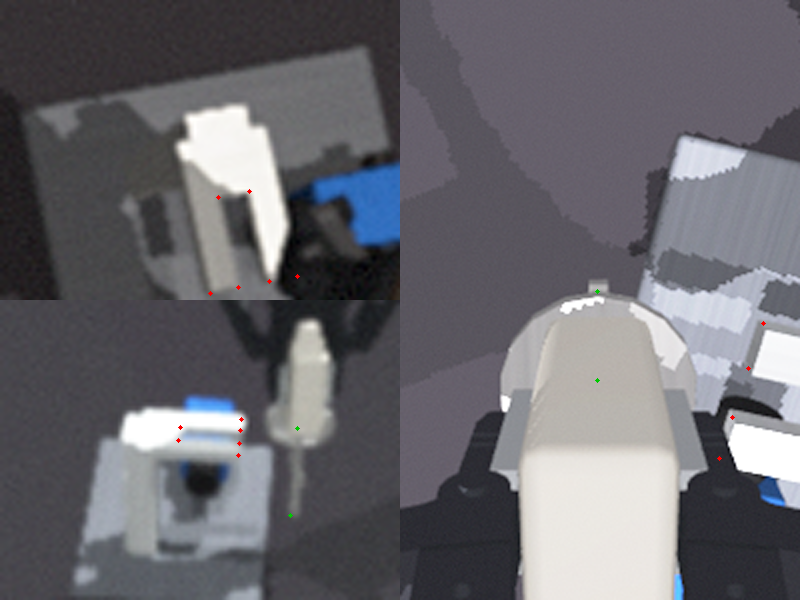

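The side view shows the probe upright in front of the fork at collar (300,425). In the wrist view the tine ends sit about 7 crop pixels (about 2 mm) toward the stand's -y from my prediction. I'll refine with a zoom on the fork and an overlay of the predicted collar.

```bash
python3 - <<'E'
from h import *
from rig import arm
p=arm.read_tcp_pos();qq=arm.read_tcp_rot();c=arm.capture("wrist");cam=wcam(c,p,qq);w=c["color"]
cv2.imwrite("pics/w3.png",w); print(p,qq)
S=np.array([.5138,-.2325]);Rz=R.from_euler('z',.191).as_matrix()
F=np.array([[-32,22,125],[-32,8,125],[14,8,125],[14,-8,125],[-32,-8,125],[-32,-22,125],[-55,65,12],[95,65,12]])/1e3@Rz.T+[*S,0]
print(proj(F,*cam).round(1).tolist())
th=np.linspace(0,6.28,100);C=np.c_[.026*np.cos(th)+p[0],.026*np.sin(th)+p[1],0*th+p[2]-.019]
k=4;x0,y0=250,165
b=cv2.resize(w[y0:y0+150,x0:x0+200],None,fx=k,fy=k,interpolation=cv2.INTER_CUBIC)
for Q,cl in((F,(0,0,255)),(C,(0,200,0))):
    for v in proj(Q,*cam): cv2.circle(b,tuple(int(e) for e in (v-[x0,y0]+.5)*k),2,cl,-1)
cv2.imwrite("pics/w3b.png",b)
E
```

```text
[ 0.44059322 -0.24712708  0.1608295 ] [ 7.88652599e-04  5.43839560e-01  8.39188830e-01 -1.37596445e-04]
[[361.2, 221.7], [353.9, 244.2], [429.6, 260.8], [420.0, 284.6], [346.0, 268.7], [339.3, 289.3], [318.8, 124.4], [485.1, 164.8]]
```

View pics/w3b.png

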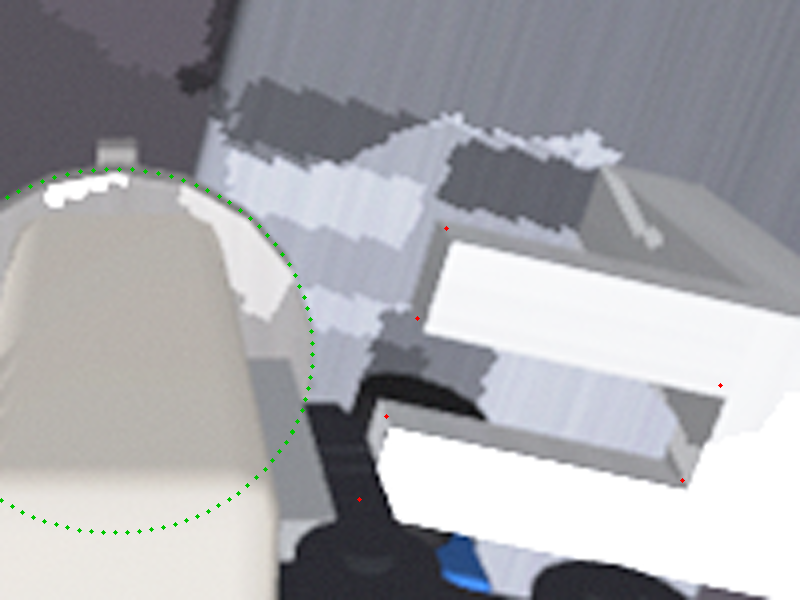

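```bash
python3 - <<'E'
from h import *
from rig import arm
p=arm.read_tcp_pos();qq=arm.read_tcp_rot();c=arm.capture("wrist");cam=wcam(c,p,qq)
L=np.array([[-32,22,125],[-32,8,125],[14,8,125],[14,-8,125],[-32,-8,125]])/1e3
uv=np.array([[450,240],[426,331],[725,395],[688,488],[387,428]])/4-.5+[250,165]
x,r=fit(L,[(np.arange(5),uv,cam)],[.5138,-.2325,.19]);print(x,r.tolist())
E
```

```text
[ 0.51502179 -0.23345187  0.19775026] [[0.2, 0.1], [-1.0, -0.2], [-0.0, -0.2], [-0.1, 0.3], [1.0, -0.0]]
```

The wrist fit has residuals of 1 px or less, and the collar overlay confirms the probe axis lies on the TCP axis. I'll insert along the slot and lower until contact.

```bash
python3 - <<'E'
from h import *
from rig import arm
S=np.array([.5149,-.2334]);ya=.196;u=np.array([np.cos(ya),np.sin(ya)])
P=S-.06*u
arm.move_straight([*P,.158],speed=.08)
ok=True
for d in(-.03,-.015,0,.003):
    P=S+d*u; arm.move_straight([*P,.158],speed=.06); f=arm.read_force(); print(d,f.round(1),arm.read_moment().round(2))
    if np.hypot(*f[:2])>8: ok=False;break
if ok:
    for z in np.arange(.155,.1449,-.001):
        arm.move_straight([*P,z],speed=.03); f=arm.read_force(); print(z.round(3),f.round(1))
        if f[2]>2: break
print(arm.read_tcp_pos(),arm.read_time())
s=arm.capture("side")["color"];t=arm.capture("top")["color"]
B=np.hstack([cv2.resize(i[y:y+100,x:x+100],(400,400),interpolation=cv2.INTER_CUBIC) for i,x,y in((s,225,85),(t,390,105))])
cv2.imwrite("pics/seat.png",B)
E
```

```text
-0.03 [-1.1  0.2 -2.7] [ 0.    0.03 -0.03]
-0.015 [-0.2  0.3 -2.7] [ 0.07 -0.05 -0.07]
0 [-0.6  0.1 -2.6] [0.01 0.05 0.03]
0.003 [-0.3  0.2 -2.9] [ 0.06 -0.03  0.05]
0.155 [-0.4  0.1 -2.9]
0.154 [ 0.4  0.6 -2.3]
0.153 [-0.3 -0.7 -1.9]
0.152 [-0.2 -0.7 -2.4]
0.151 [-0.1 -0.1 -2.2]
0.15 [-0.8  0.3 -0.7]
0.149 [-2.4  1.1  5.9]
[ 0.51805367 -0.23300596  0.15021827] 17.7917
```

View pics/seat.png

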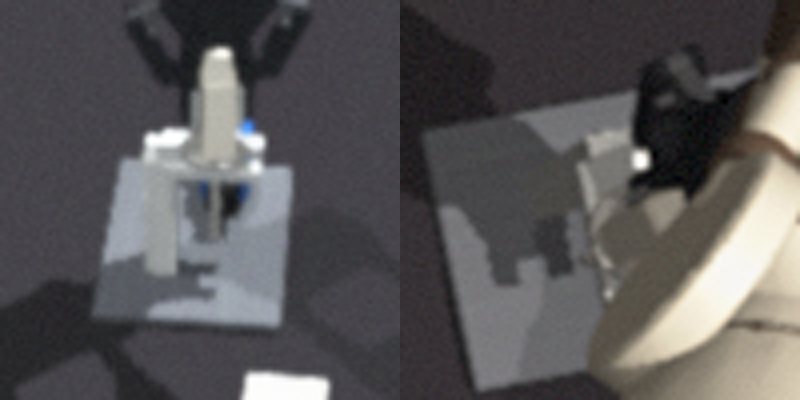

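Contact came at the predicted height. The side view shows the collar on the tines and the stem below the slot at (213,210). I'll release, back straight up and look.

```bash
python3 - <<'E'
from h import *
from rig import arm
p=arm.read_tcp_pos()
arm.move_straight([p[0],p[1],.150],speed=.02); arm.gripper_open(); arm.wait(.3); print(arm.read_opening(),arm.read_force())
arm.move_straight([p[0],p[1],.29],speed=.08)
arm.move_ptp([.46,-.1,.32],arm.read_tcp_rot()); arm.wait(.5)
print(arm.read_tcp_pos(),arm.read_force(),arm.read_time())
s=arm.capture("side")["color"];t=arm.capture("top")["color"]
cv2.imwrite("pics/s9.png",s);cv2.imwrite("pics/t9.png",t)
A=np.hstack([cv2.resize(i[y:y+100,x:x+100],(400,400),interpolation=cv2.INTER_CUBIC) for i,x,y in((s,225,85),(t,390,105))])
cv2.imwrite("pics/end.png",A)
E
```

```text
0.08537472164114474 [-0.00752764  0.96029718 -1.09459734]
[ 0.46005914 -0.10026761  0.31984966] [ 0.18827198 -0.15376927 -0.70672232] 22.1
```

View pics/end.png

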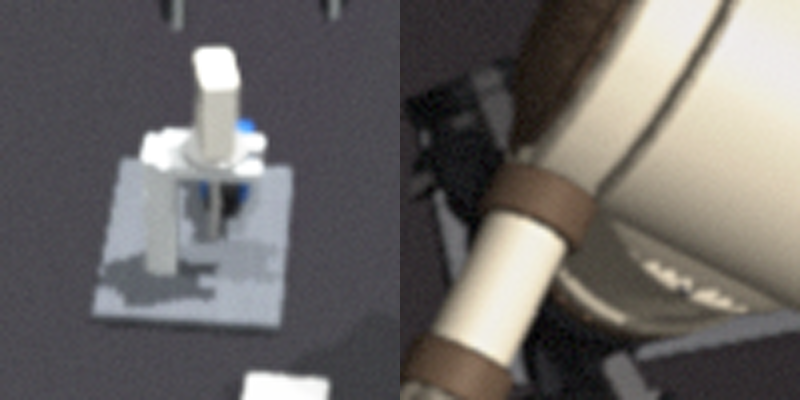

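View pics/s9.png

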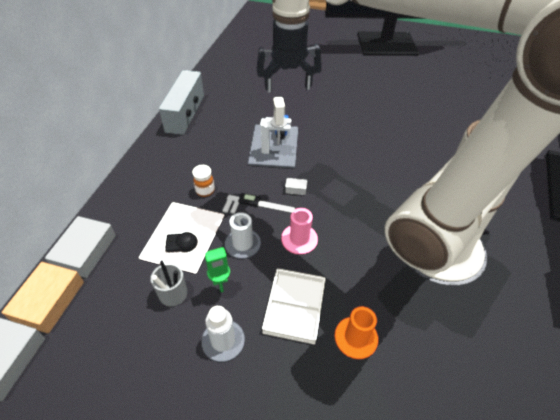

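The probe stands upright with its collar on both tines, head at (278,105) in the side view. The gripper is clear and everything else is where it was. Handing in.

```bash
python3 -c "
from rig import arm
arm.close_job(); print(arm.read_time())"
```

```text
the job is handed in; nothing more can be done
the job is handed in; nothing more can be done
```

The tall probe now hangs upright by its collar in the fork of the inspection stand. I released it and handed the job in at about 22 s of the 64 s allowed.

- **Unlocking:** I gripped the head across its 26 mm sides and turned it clockwise with gentle upward tries. At 0.30 rad it was still blocked (15 N). At 0.44 rad it came free, and I drew it straight out; side forces stayed under 5 N. I didn't need a new grip.
- **Hanging:** I slid it in along the slot to about 3 mm past `fork_seat` without side contact. I then lowered it until I felt the collar touch, at the predicted height, and opened the gripper.
- **Last checks:** The side camera showed the probe upright with its collar on both tines. Everything else looked where it was, and the gripper was clear.
- **What disagreed or failed:** The final top view was blocked by the arm, so only the side view confirms the end state. The top and wrist cameras disagreed by about 1.5 mm on where the stand is, and I used the wrist estimate.

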